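# Turn the painting turntable to the long scale line

### The arm

A 7-joint arm with a two-finger parallel gripper is mounted at the origin on the work surface. World frame = base frame: x ahead of the robot, y to its left, z up, the work surface at z = 0. Lengths are in m, angles in rad, forces in N, time in s.
With the tool pointing down it reaches from about 0.35 to 0.9 m from the base axis. Payload 8.1 kg.
Tool frame: the origin (TCP) lies at the very end of the fingers, on their centre line; the grasp point (between the pads) lies 19 mm behind it; y points along the fingers, x is the direction in which the jaws open and shut, and the axes are right-handed (so a half turn about y gives the same grasp; the last joint's range is limited). The gripper opens to 92 mm and grips with 3 to 60 N. Pads are 19 mm wide; open, the fingers measure 130 mm over their backs; the gripper's body (75 mm by 190 mm) begins 47 mm behind the grasp point.
Start: joints at [-1.389, 0.434, 0.025, 1.573, -0.012, 1.134, -0.075], TCP at [0.176, 0.6, 0.227] pointing down, gripper open.
Joint ranges: [-2.62, 2.62], [-0.44, 2.09], [-1.27, 1.32], [0.08, 2.57], [-1.32, 4.46], [0.12, 2], [-2.74, 2.74]. Speed limits (rad/s): [2.22, 2.22, 3.01, 3.01, 3.14, 3.14, 3.14].

### API

Orientations are given as a rotation vector (axis times angle).
In Python, from cell import arm, imaging gives the robot as it stands. The module is installed in compiled form; this text tells all that it offers.
- The arm moves only by the tool send_rows, never from a script. Its argument "steps" is a list of rows, each a list of 5 numbers: the opening, from 0 (shut) to 1 (fully open), then the shift along the tool's x, y, z in cm, then the turn about the tool's y in rad. In form: [[jaw, x, y, z, roll], ...]. A call has 1 to 20 rows; each row is the pose to reach, as a shift and turn from the pose commanded when the call began, along the tool's axes at that moment; what a row does not reach only later rows make up. A row lasts 1/8 s, in which the tool goes at most 62.5 mm and 10.7 degrees, less where a joint would pass 70% of its speed; a pose out of reach is approached as far as the arm can. A call with a gripper value outside its range is refused whole. The fingers move at their own pace and stop on an object; "squeeze" is the grip in N (left out, the last holds). Time passes only in rows, so rows that repeat a pose let the fingers close. It gives the time, the measured TCP pose, the force and the opening at its end, in the units of the state.
- arm.observe(): the state, without advancing time (a new reading comes with each control period).
- imaging.get_image(name): name is "scene" or "side" or "wrist"; returns the picture (384x512x3 uint8, blue, green, red); there is no depth.
- imaging.camera_params(name): a dict with "camera_matrix" (3x3 intrinsics, pixels), "position" and "orientation" of the camera in the world; the wrist camera has in their place "mount" (4x4, takes a point from camera to tool coordinates, whose origin is the TCP and whose axes are the tool frame's). Camera axes: x right, y down, z forward; pixel columns grow to the right and rows downward; lengths in m; the calibration is good to about 2 mm. A picture is of the moment at which its call begins: read the wrist's pose just before it. camera_params takes no time and is no camera call.
- arm.sign_off(): hands the job in, once; it reports no verdict.
The state is a dict: "clock": time; "joints": joint angles; "dq": joint speeds; "joint_efforts": joint torques, N m; "position": TCP position; "ee_rot": TCP orientation; "force": force on the tool from outside, world axes, zero at the start; "ft_torque": the same for the moment, N m; "width": opening from 0.0 (shut) to 1.0 (fully open).
Only numpy, scipy, OpenCV 4.12 (cv2) and the standard library are available. Lean on these libraries where they do the work, as an engineer would, in place of code of your own. Each camera call takes 0.05 s, during which the arm holds its last target.

### The job

Gently push the wooden wheel of the painting turntable round with a fingertip (the notches in its rim are made for that) until its steel pointer lines up with the one long line of the scale ring; either way round will do. Leave the little white vase standing at the middle of the wheel without lifting it or knocking it over, and do not disturb the jars, cup, pot, tub, brush and can.

Things in the scene. Friction and masses are not known exactly. Their poses are not given: they have to be found in the camera images.
- board: grey rectangular board of the painting turntable, fixed to the table, 320 (x) x 460 (y) x 18 mm thick; origin at the centre of its underside, under the wheel's axle; z up. It may stand turned about the vertical.
- axle (a point): point on the wheel's vertical turning axis, at the height of the wheel's top face (58 mm above the table).
- wheel (a joint): angle (rad) of the wheel about its upright axle: 0 with the pointer along the board's +x, growing anticlockwise from above, endless both ways. Wooden disc, radius 110 mm, underside 28 mm and top 58 mm above the table, with three finger notches cut in from the rim (see the notch points); the lobes between them are too wide to grip. About 2 N near the rim turns it; it stays where it is left.
- notch_1 (a point): middle of the wheel's notch at +60 degrees (anticlockwise) from the pointer, 88 mm from the axis, at the wheel's top face. Each notch is 64 mm wide with parallel sides, cut through the whole thickness, reaches in to 60 mm from the axis and is open outward; under it lies the scale's flat top, 24 mm above the table. A finger put down in it pushes the wheel round by its side.
- notch_2 (a point): the same for the notch opposite the pointer (180 degrees).
- notch_3 (a point): the same for the notch at -60 degrees (clockwise) from the pointer.
- pointer (a point): tip of the wheel's pointer: a dark steel strip 7 mm wide, inlaid along the top of the lobe between two notches, bent down the rim and ending in a short foot just above the scale; this point is the foot's tip, 123 mm from the axis.
- long_line (a point): the target line's inner part, 123 mm from the axis, on top of the scale ring. The scale is a fixed aluminium disc of radius 150 mm, top 24 mm above the table, around and under the wheel, with dark radial lines every 15 degrees: 23 short ones (11 mm long, 2.5 mm wide) and one long one (27 mm long, 7 mm wide), which is the target.
- vase: small white unpainted vase standing loose at the wheel's centre, 50 mm tall, 50 mm wide at the belly; origin at the centre of its foot, z up. It turns along with the wheel. Its top is 108 mm above the table.
- jar_a: red paint jar with white lid, radius 27, 62 mm tall, loose near a corner of the board (its place among the four corners varies); origin at the centre of its underside.
- jar_b: green paint jar, as jar_a.
- cup: blue ceramic cup, rim radius 28, 50 mm tall, loose near a corner of the board; origin at the centre of its underside.
- pot: amber glass pot with black lid, radius 25, 55 mm tall, loose near a corner of the board; origin at the centre of its underside.
- tub: white tub, radius 40, 75 mm tall, on the table left of the board; origin under its centre.
- jar_c: red paint jar, radius 30, 80 mm tall, on the table left of the board; origin under its centre.
- brush: flat paint brush lying on the table right of the board.
- can: steel can, radius 34, 85 mm tall, on the table right of the board; origin under its centre.

How it is judged:
At the end, for the whole second after the job is handed in: The pointer's tip is within 7 mm of the long line's middle (3.3 degrees), the wheel is at rest, and the vase stands upright on the wheel within 25 mm of its axis (horizontal distance between pointer and long_line below 0.007 m and velocity of joint wheel between -0.05 and 0.05 rad/s and angle between vase's own z axis and vertical below 0.2 rad and horizontal distance between vase and axle below 0.025 m and z of vase in the frame of axle between -0.006 and 0.006 m); the robot touches nothing.
It fails at once if the vase is knocked over (angle between vase's own z axis and vertical above 0.35 rad).
It fails at once if the vase is lifted off the wheel (z of vase in the frame of axle above 0.012 m).
It fails at once if the vase is shoved away from the wheel's middle (more than 25 mm) (horizontal distance between vase and axle above 0.025 m).
It fails at once if the wheel is flung round (faster than 3 rad/s) instead of pushed gently (velocity of joint wheel above 3 rad/s or velocity of joint wheel below -3 rad/s).
It fails at once if a jar, the cup, the pot, the tub, the brush or the can is moved by more than 30 mm or tipped over (distance of any of jar_a, jar_b, cup, pot, tub, jar_c, brush, can from where it was at the start of the episode above 0.03 m or angle between any of jar_a, jar_b, cup, pot, tub, jar_c, can's own z axis and vertical above 0.35 rad).
It also fails if it takes over 58 s, if anything falls off the work surface, if the arm or the gripper's body presses on something with over 40 N, if the wrist force passes 120 N, or if a joint passes its speed limit or range.

## Working session

There is one attempt and no reset: what is moved stays moved. The work goes in short steps, Python scripts to look and compute and a tool call to move; the robot and the scene stay as the last step left them, time stands still between calls to the robot, and variables do not carry over. Pictures are saved under pics/ and viewed, and the job is handed in when it is done.

Besides the shell and the picture viewer there is one more tool, called after "Emit:" as name(argument=value, ...) on one line, values as JSON. send_rows: Moves the arm, as the interface text tells. Its arguments: {"type":"object","properties":{"steps":{"type":"array","items":{"type":"array","items":{"type":"number"}}},"squeeze":{"type":"number"}},"required":["steps"]}

```bash
mkdir -p pics; python3 - <<'E'
from cell import arm, imaging
import cv2
s=arm.observe(); print({k:s[k] for k in('clock','position','ee_rot','width','joints')})
for n in("scene","side","wrist"):
    p=imaging.camera_params(n); print(n,p)
    cv2.imwrite(f'pics/{n}0.png',imaging.get_image(n))
E
```

```text
{'clock': 0.0, 'position': array([0.17552189, 0.59931406, 0.22594861]), 'ee_rot': array([-1.33168275, -0.99604294,  0.99795779]), 'width': 1.0037408745684107, 'joints': array([-1.38859101,  0.43521291,  0.02496644,  1.57410368, -0.01157643,
        1.13398812, -0.07509183])}
scene {'camera_matrix': array([[349.09157754,   0.        , 263.1458828 ],
       [  0.        , 349.09157754, 188.46125776],
       [  0.        ,   0.        ,   1.        ]]), 'position': array([1.48130978, 0.15114663, 0.80632265]), 'orientation': array([-1.57017871, -1.87303218,  0.89673447])}
side {'camera_matrix': array([[416.47137217,   0.        , 248.22336206],
       [  0.        , 416.47137217, 190.86854873],
       [  0.        ,   0.        ,   1.        ]]), 'position': array([-0.15359205, -1.02908295,  0.96849006]), 'orientation': array([-2.10595818,  0.70832147, -0.36031615])}
wrist {'camera_matrix': array([[342.52670684,   0.        , 254.09192157],
       [  0.        , 342.52670684, 187.05581958],
       [  0.        ,   0.        ,   1.        ]]), 'mount': array([[ 9.99998645e-01, -2.33182918e-04, -1.62946439e-03,
         6.43707022e-04],
       [ 1.49452934e-03, -2.86252187e-01,  9.58153146e-01,
        -1.57428048e-01],
       [-6.89862693e-04, -9.58154283e-01, -2.86251451e-01,
         7.62487834e-02],
       [ 0.00000000e+00,  0.00000000e+00,  0.00000000e+00,
         1.00000000e+00]])}
```

View pics/scene0.png

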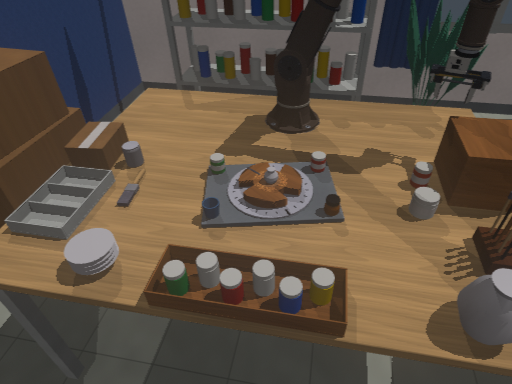

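View pics/side0.png

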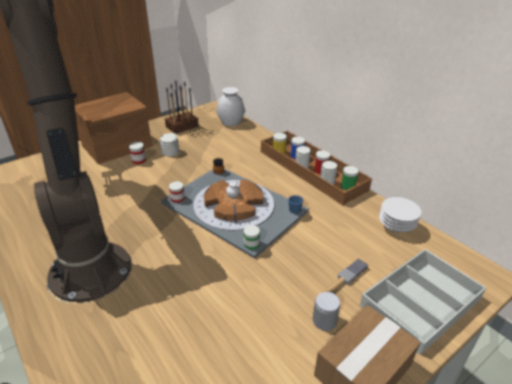

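View pics/wrist0.png

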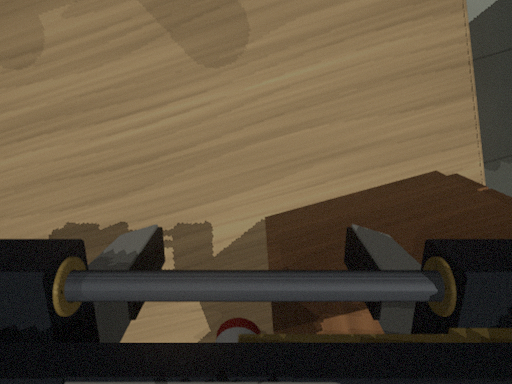

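The scene view shows the board around (270,190) with the wheel at its middle. The side view shows it at (235,203). I'll enlarge both crops to find the pointer and the long line.

```bash
python3 - <<'E'
import cv2
a=cv2.imread('pics/scene0.png')[150:230,195:350]; b=cv2.imread('pics/side0.png')[165:255,155:315]
cv2.imwrite('pics/sc_crop.png',cv2.resize(a,None,fx=5,fy=5,interpolation=cv2.INTER_CUBIC))
cv2.imwrite('pics/si_crop.png',cv2.resize(b,None,fx=5,fy=5,interpolation=cv2.INTER_CUBIC))
E
```

```text
(no output)
```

View pics/sc_crop.png

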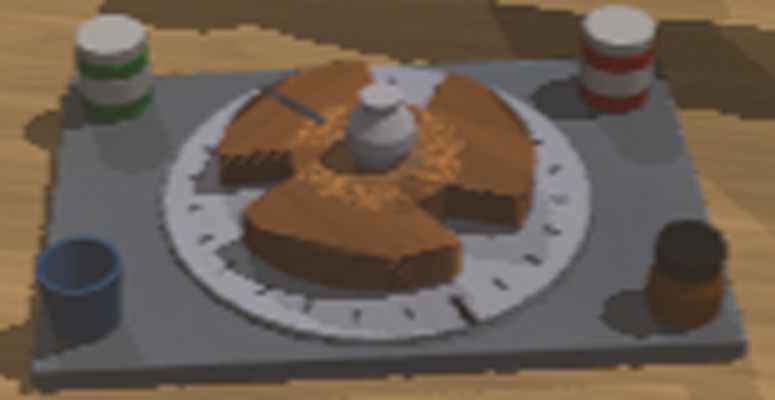

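View pics/si_crop.png

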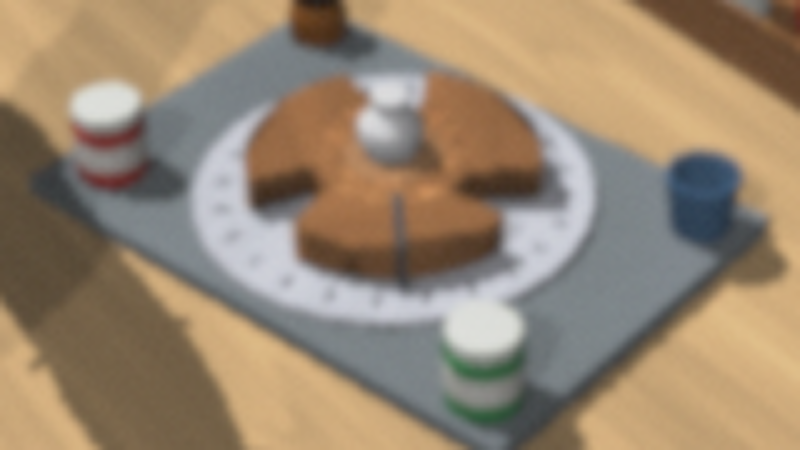

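The scene crop shows the pointer strip running (320,120) to (265,90) and the long line at (450,297)-(475,322). In the side crop the pointer runs (398,195) to (402,280). Next I compute world positions.

```bash
cat > h.py <<'E'
import numpy as np, cv2
from cell import arm, imaging
from scipy.spatial.transform import Rotation as R
def cam(n,s=None):
    p=imaging.camera_params(n);K=p['camera_matrix']
    if n=='wrist':
        T=np.eye(4);T[:3,:3]=R.from_rotvec(s['ee_rot']).as_matrix();T[:3,3]=s['position'];M=T@p['mount']
        return K,M[:3,:3],M[:3,3]
    return K,R.from_rotvec(p['orientation']).as_matrix(),np.array(p['position'])
def ray(c,uv,z):
    K,Rm,t=c; uv=np.atleast_2d(uv).astype(float)
    d=np.c_[uv,np.ones(len(uv))]@np.linalg.inv(K).T@Rm.T
    return t+d*((z-t[2])/d[:,2])[:,None]
def proj(c,X):
    K,Rm,t=c; q=(np.atleast_2d(X)-t)@Rm@K.T; return q[:,:2]/q[:,2:]
def circ(P):
    A=np.c_[2*P[:,:2],np.ones(len(P))];s=np.linalg.lstsq(A,(P[:,:2]**2).sum(1),rcond=None)[0]
    return s[:2],np.sqrt(s[2]+s[0]**2+s[1]**2)
E
python3 - <<'E'
from h import *
for n,roi in(('scene',(150,230,195,350)),('side',(165,255,155,315))):
    im=cv2.imread(f'pics/{n}0.png');c=cam(n)
    hsv=cv2.cvtColor(im,cv2.COLOR_BGR2HSV)
    y0,y1,x0,x1=roi
    m=np.zeros(im.shape[:2],np.uint8)
    m[y0:y1,x0:x1]=((hsv[...,2]>140)&(hsv[...,1]<50))[y0:y1,x0:x1]*255
    k,l,st,_=cv2.connectedComponentsWithStats(m)
    i=1+np.argmax(st[1:,4]);print(n,st[i])
    ys,xs=np.where(l==i); P=ray(c,np.c_[xs,ys],.024)[:,:2]
    # outermost points by direction
    ctr=P.mean(0)
    for _ in range(15):
        d=P-ctr;r=np.hypot(*d.T);a=(np.arctan2(d[:,1],d[:,0])*24/np.pi).round()
        sel=np.array([np.where(a==v)[0][np.argmax(r[a==v])] for v in np.unique(a)])
        sel=sel[(r[sel]>.135)&(r[sel]<.165)]
        if len(sel)<8: sel=np.argsort(-r)[:80]
        ctr,rad=circ(P[sel])
    print('axis',ctr,rad,len(sel))
    if n=='scene':
        ll=ray(c,[[195+450/5,150+297/5],[195+475/5,150+322/5]],.024)
        pt=ray(c,[[195+320/5,150+120/5],[195+265/5,150+90/5]],.058)
        for q in(ll,pt): d=q[:,:2]-ctr; print(q,np.hypot(*d.T),np.degrees(np.arctan2(d[:,1],d[:,0])))
    else:
        pt=ray(c,[[155+398/5,165+195/5],[155+399/5,165+240/5]],.058)
        ft=ray(c,[[155+404/5,165+285/5]],.026)
        for q in(pt,ft): d=q[:,:2]-ctr; print(q,np.hypot(*d.T),np.degrees(np.arctan2(d[:,1],d[:,0])))
s=arm.observe();print(R.from_rotvec(s['ee_rot']).as_matrix().round(3))
sc=cam('scene');si=cam('side')
E
```

```text
scene [228 170  44  47 342]
axis [ 0.54746804 -0.01488121] 0.1452488756626538 20
[[0.64975966 0.05559457 0.024     ]
 [0.67041129 0.07461493 0.024     ]] [0.12421921 0.15206776] [34.56564646 36.05262445]
[[ 0.51967075 -0.05557015  0.058     ]
 [ 0.49089075 -0.10176151  0.058     ]] [0.04927757 0.10367824] [-124.33955206 -123.07256022]
side [ 191  185   97   52 1443]
axis [ 0.51395872 -0.05044994] 0.1507302479001799 14
[[ 0.51719053 -0.06249029  0.058     ]
 [ 0.48803358 -0.10434326  0.058     ]] [0.01246654 0.05980471] [ -74.97513248 -115.6896723 ]
[[ 0.48425943 -0.11451637  0.026     ]] [0.07061555] [-114.87103549]
[[ 0.281 -0.    -0.96 ]
 [ 0.96  -0.001  0.281]
 [-0.001 -1.    -0.   ]]
```

```bash
python3 - <<'E'
from h import *
E={'scene':((195,150),[(163,195),(180,250),(230,300),(300,330),(370,340),(470,325),(540,290),(585,230),(590,190)],(380,160)),
'side':((155,165),[(190,190),(205,240),(240,282),(300,312),(375,325),(597,190),(590,225),(560,265)],(390,140))}
for n,(o,p,v) in E.items():
    c=cam(n);P=ray(c,np.array(o)+np.array(p)/5-.4*1,.024);ctr,r=circ(P);print(n,ctr,r,'vase belly',ray(c,np.array(o)+np.array(v)/5-.4,.058+.02))
ctr=np.array([.54,-.018])
E
```

```text
scene [ 0.54719893 -0.01161273] 0.1492802232834872 vase belly [[ 0.58033307 -0.0036562   0.078     ]]
side [ 0.54371812 -0.01695963] 0.14994653329539862 vase belly [[ 0.5359653  -0.02456626  0.078     ]]
```

Both views agree on the fit. The circle fits give radii of 149 and 150 mm (true 150), with the axle at about (0.5455,-0.0145). The pointer is at about -122°, the long line at about 35°, so I push about +157° anticlockwise. I'll use notch 2 (about 58°), and first go above it with the jaws shut and tool x tangential.

Emit:
send_rows(steps=[[0,-4,0,-5.5,0.18],[0,-8,0,-11,0.37],[0,-12,0,-16.5,0.55],[0,-16,0,-22,0.74],[0,-20,0,-27.5,0.92],[0,-24,0,-33,1.1],[0,-28,0,-38.5,1.29],[0,-32,0,-44,1.47],[0,-36,0,-50,1.66],[0,-38,0,-53,1.75],[0,-40,0,-55.2,1.845],[0,-40,0,-55.2,1.845],[0,-40,0,-55.2,1.845],[0,-40,0,-55.2,1.845],[0,-40,0,-55.2,1.845],[0,-40,0,-55.2,1.845]])

```text
clock: 2.15
position: [0.5927, 0.0616, 0.2268]
ee_rot: [-1.526, 0.437, -0.437]
force: [0.3, -0.5, 0.7]
width: 0.004
```

```bash
python3 - <<'E'
from h import *
s=arm.observe();print(s['clock'],s['position'],s['joints'].round(2),s['width'],s['force']);print(R.from_rotvec(s['ee_rot']).as_matrix().round(3))
np.savez('s1.npz',ee_rot=s['ee_rot'],position=s['position'])
cv2.imwrite('pics/w1.png',imaging.get_image('wrist'));cv2.imwrite('pics/sc1.png',cv2.resize(imaging.get_image('scene')[80:230,175:375],None,fx=4,fy=4,interpolation=2))
E
```

```text
2.15 [0.59273167 0.06161711 0.22683998] [-0.62  0.43  0.62  1.68 -0.27  1.12 -0.49] 0.0039041504848563225 [ 0.26199855 -0.46514153  0.66700595]
[[ 0.848  0.     0.529]
 [-0.529  0.     0.848]
 [-0.    -1.     0.   ]]
```

View pics/w1.png

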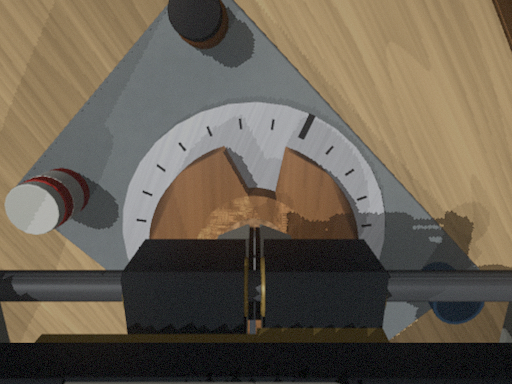

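View pics/sc1.png

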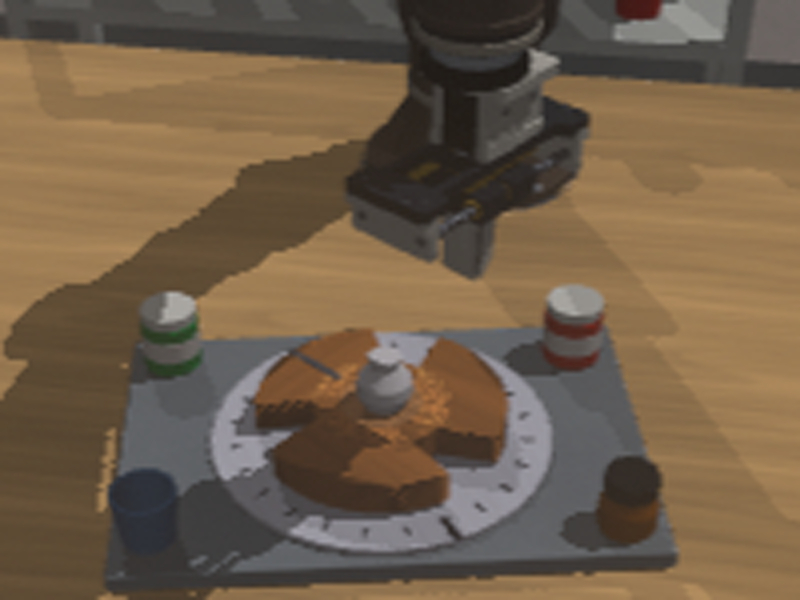

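The wrist view shows the notch centred at about (258,170), the long line (302,138)-(312,115) and the ring's outer edge. I refine the axle and angles from these.

```bash
python3 - <<'E'
from h import *
s=dict(np.load('s1.npz'));c=cam('wrist',s)
e=[(256,101),(200,116),(160,147),(135,185),(123,230),(320,117),(355,147),(376,185),(385,225)]
ctr,r=circ(ray(c,e,.024));print(ctr,r)
def pol(p,z):
    d=ray(c,p,z)[:,:2]-ctr;print(np.hypot(*d.T).round(4),np.degrees(np.arctan2(d[:,1],d[:,0])).round(1))
pol([(302,138),(312,115)],.024)
pol([(273,124),(240,124),(209,131),(329,150),(349,173)],.024)
pol([(224,148),(285,148)],.058)
E
```

```text
[ 0.548237   -0.01450652] 0.14762077226161313
[0.1226 0.1482] [34.5 34.8]
[0.1283 0.128  0.1293 0.1266 0.1258] [49.9 65.3 80.1 19.9  4.3]
[0.1121 0.1115] [73.8 43.4]
```

Emit:
send_rows(steps=[[0,0,4,0,0],[0,0,8,0,0],[0,0,11,0,0],[0,0,13,0,0],[0,0,15,0,0],[0,0,16.5,0,0],[0,0,17.5,0,0],[0,0,18.5,0,0],[0,0,18.5,0,0],[0,0,18.5,0,0]])

```text
clock: 3.5
position: [0.5933, 0.0608, 0.0421]
ee_rot: [-1.526, 0.438, -0.438]
force: [-0.1, 0.3, -0.6]
width: 0.002
```

```bash
python3 - <<'E'
from h import *
s=arm.observe();print(s['clock'],s['position'],s['joints'].round(2),s['force'])
M=R.from_rotvec(s['ee_rot']).as_matrix();print(M.round(3))
cv2.imwrite('pics/sc2.png',cv2.resize(imaging.get_image('scene')[130:230,190:350],None,fx=5,fy=5,interpolation=2))
# plan table: rotate finger about axle by a, in tool axes of start pose
ax=np.array([.547,-.0145]);p=s['position'][:2];d=p-ax;print(np.hypot(*d),np.degrees(np.arctan2(d[1],d[0])))
for a in range(4,84,4):
    t=np.radians(a);q=ax+np.array([[np.cos(t),-np.sin(t)],[np.sin(t),np.cos(t)]])@d-p
    v=M.T@np.r_[q,0]; print(a,(v*100).round(1),round(-t,2))
E
```

```text
3.5 [0.59326944 0.06078393 0.04213071] [-0.53  0.64  0.5   1.86 -0.43  0.75 -0.36] [-0.14653023  0.30523334 -0.60648874]
[[ 0.848  0.001  0.53 ]
 [-0.53   0.     0.848]
 [ 0.    -1.     0.   ]]
0.08836589294989301 58.42514857818393
4 [-0.6 -0.  -0. ] -0.07
8 [-1.2 -0.  -0.1] -0.14
12 [-1.8 -0.  -0.2] -0.21
16 [-2.4 -0.  -0.4] -0.28
20 [-3.  -0.  -0.6] -0.35
24 [-3.6 -0.  -0.8] -0.42
28 [-4.1 -0.  -1.1] -0.49
32 [-4.7 -0.  -1.4] -0.56
36 [-5.2 -0.  -1.7] -0.63
40 [-5.7 -0.  -2.1] -0.7
44 [-6.1 -0.  -2.5] -0.77
48 [-6.5 -0.  -3. ] -0.84
52 [-6.9 -0.  -3.5] -0.91
56 [-7.3 -0.  -4. ] -0.98
60 [-7.6 -0.  -4.5] -1.05
64 [-7.9 -0.  -5. ] -1.12
68 [-8.1 -0.  -5.6] -1.19
72 [-8.4 -0.  -6.2] -1.26
76 [-8.5 -0.  -6.8] -1.33
80 [-8.6 -0.  -7.4] -1.4
```

View pics/sc2.png

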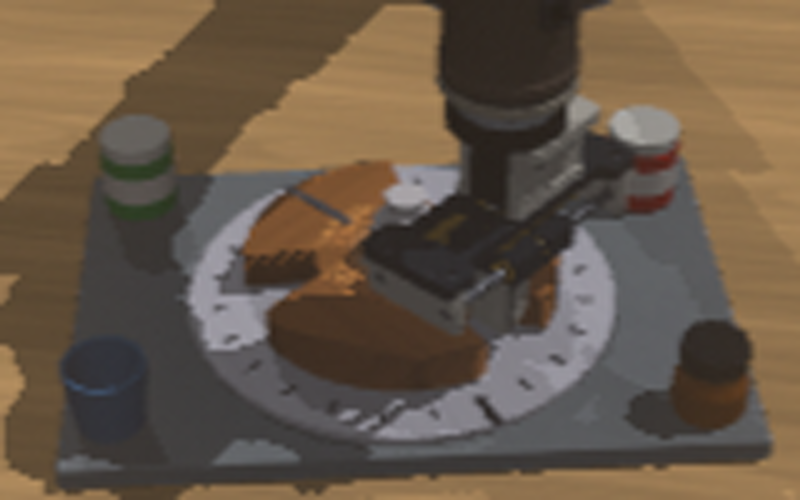

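The finger is down in the notch and nothing is touched (force about 0). First stroke along the arc.

Emit:
send_rows(steps=[[0,-0.6,0,0,-0.07],[0,-1.2,0,-0.1,-0.14],[0,-1.8,0,-0.2,-0.21],[0,-2.4,0,-0.4,-0.28],[0,-3.0,0,-0.6,-0.35],[0,-3.6,0,-0.8,-0.42],[0,-4.1,0,-1.1,-0.49],[0,-4.7,0,-1.4,-0.56],[0,-5.2,0,-1.7,-0.63],[0,-5.7,0,-2.1,-0.7],[0,-6.1,0,-2.5,-0.77],[0,-6.5,0,-3.0,-0.84],[0,-6.5,0,-3.0,-0.84]])

```text
clock: 5.18
position: [0.5221, 0.0701, 0.0423]
ee_rot: [-1.559, -0.221, 0.22]
force: [0.1, 1.3, 0.4]
width: 0.005
```

```bash
cat > st.py <<'E'
from h import *
import sys
s=arm.observe();print(s['clock'],s['position'].round(4),s['joints'].round(2),s['force'].round(1))
M=R.from_rotvec(s['ee_rot']).as_matrix();print('thx',np.degrees(np.arctan2(M[1,0],M[0,0])))
n=sys.argv[1]
a=imaging.get_image('scene')[130:230,190:350];b=imaging.get_image('side')[150:270,140:332]
cv2.imwrite(f'pics/{n}.png',np.hstack([cv2.resize(a,(400,250),interpolation=2),cv2.resize(b,(400,250),interpolation=2)]))
ax=np.array([.547,-.0145]);p=s['position'][:2];d=p-ax;print('r,phi',np.hypot(*d),np.degrees(np.arctan2(d[1],d[0])))
E
python3 st.py a1
```

```text
5.175 [0.5221 0.0701 0.0423] [-0.43  0.52  0.26  2.02 -0.22  0.63  0.26] [0.1 1.3 0.4]
thx 16.08061942167245
r,phi 0.08822395483893988 106.40117481701395
```

View pics/a1.png

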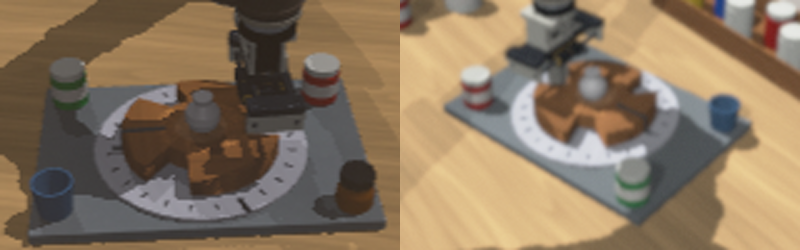

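The wheel has turned and the vase stays centred. Second stroke with the same arc.

Emit:
send_rows(steps=[[0,-0.6,0,0,-0.07],[0,-1.2,0,-0.1,-0.14],[0,-1.8,0,-0.2,-0.21],[0,-2.4,0,-0.4,-0.28],[0,-3.0,0,-0.6,-0.35],[0,-3.6,0,-0.8,-0.42],[0,-4.1,0,-1.1,-0.49],[0,-4.7,0,-1.4,-0.56],[0,-5.2,0,-1.7,-0.63],[0,-5.7,0,-2.1,-0.7],[0,-6.1,0,-2.5,-0.77],[0,-6.5,0,-3.0,-0.84],[0,-6.5,0,-3.0,-0.84]])

```text
clock: 6.9
position: [0.4678, 0.0224, 0.0417]
ee_rot: [-1.39, -0.87, 0.87]
force: [-0.2, -0.6, 0.5]
width: 0.005
```

```bash
python3 st.py a2
```

```text
6.9 [0.4678 0.0224 0.0417] [-0.18  0.44  0.02  2.14 -0.02  0.55  0.97] [-0.2 -0.6  0.5]
thx 64.08053520199532
r,phi 0.08737895310112212 155.0189897812403
```

View pics/a2.png

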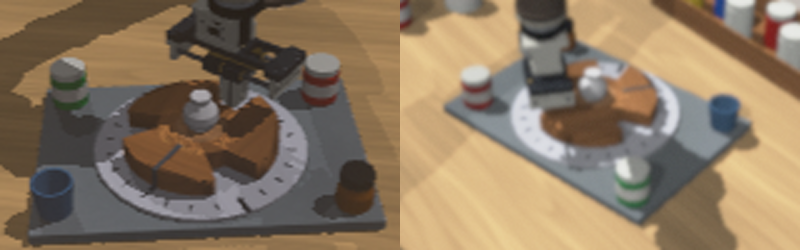

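Next: 36° more, then measure the pointer precisely.

Emit:
send_rows(steps=[[0,-0.6,0,0,-0.07],[0,-1.2,0,-0.1,-0.14],[0,-1.8,0,-0.2,-0.21],[0,-2.4,0,-0.4,-0.28],[0,-3.0,0,-0.6,-0.35],[0,-3.6,0,-0.8,-0.42],[0,-4.1,0,-1.1,-0.49],[0,-4.7,0,-1.4,-0.56],[0,-5.2,0,-1.7,-0.63],[0,-5.2,0,-1.7,-0.63]])

```text
clock: 8.25
position: [0.4608, -0.0315, 0.0417]
ee_rot: [-1.12, -1.339, 1.339]
force: [0.3, 0.1, 0.1]
width: 0.005
```

```bash
python3 st.py a3; python3 - <<'E'
from h import *
a=imaging.get_image('scene');cv2.imwrite('pics/full3.png',a);cv2.imwrite('pics/b3.png',cv2.resize(a[150:230,195:350],None,fx=5,fy=5,interpolation=2))
E
```

```text
8.25 [ 0.4608 -0.0315  0.0417] [ 0.07  0.44 -0.16  2.15  0.13  0.56  1.57] [0.3 0.1 0.1]
thx 100.18224659725615
r,phi 0.08787234439648348 -168.8673796282148
```

View pics/b3.png

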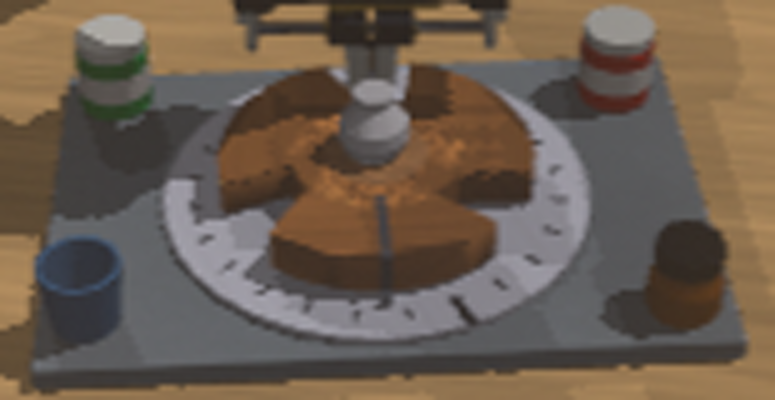

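The pointer strip runs (380,197)-(386,255) with its foot at about (388,300). The long line is at (450,297)-(475,322).

```bash
python3 - <<'E'
from h import *
c=cam('scene');o=np.array([195,150])-.4
for ctr in([.547,-.0125],[.547,-.0145]):
  for p,z in(((380,197),.058),((386,255),.058),((388,300),.026),((450,297),.024),((475,322),.024)):
    q=ray(c,o+np.array(p)/5,z)[0,:2]-ctr;print(p,q.round(4),np.hypot(*q).round(4),np.degrees(np.arctan2(q[1],q[0])).round(1))
E
```

```text
(380, 197) [0.0478 0.0112] 0.0491 13.2
(386, 255) [0.1048 0.0248] 0.1077 13.3
(388, 300) [0.1127 0.0273] 0.116 13.6
(450, 297) [0.1011 0.0665] 0.121 33.4
(475, 322) [0.1218 0.0856] 0.1489 35.1
(380, 197) [0.0478 0.0132] 0.0496 15.4
(386, 255) [0.1048 0.0268] 0.1082 14.3
(388, 300) [0.1127 0.0293] 0.1164 14.6
(450, 297) [0.1011 0.0685] 0.1221 34.1
(475, 322) [0.1218 0.0876] 0.15 35.7
```

About 20° remain. I push 16° more, then check.

Emit:
send_rows(steps=[[0,-0.6,0,0,-0.07],[0,-1.2,0,-0.1,-0.14],[0,-1.8,0,-0.2,-0.21],[0,-2.1,0,-0.3,-0.245],[0,-2.4,0,-0.4,-0.28],[0,-2.4,0,-0.4,-0.28],[0,-2.4,0,-0.4,-0.28]])

```text
clock: 9.28
position: [0.4688, -0.0541, 0.0417]
ee_rot: [-0.956, -1.539, 1.539]
force: [-1.2, -0.2, 0.5]
width: 0.004
```

```bash
python3 st.py a4; python3 - <<'E'
from h import *
a=imaging.get_image('scene');cv2.imwrite('pics/full4.png',a);cv2.imwrite('pics/b4.png',cv2.resize(a[185:220,235:310],None,fx=10,fy=10,interpolation=2))
E
```

```text
9.275 [ 0.4688 -0.0541  0.0417] [ 0.18  0.46 -0.23  2.12  0.19  0.58  1.84] [-1.2 -0.2  0.5]
thx 116.314870905564
r,phi 0.08766853386914068 -153.1503958026034
```

View pics/b4.png

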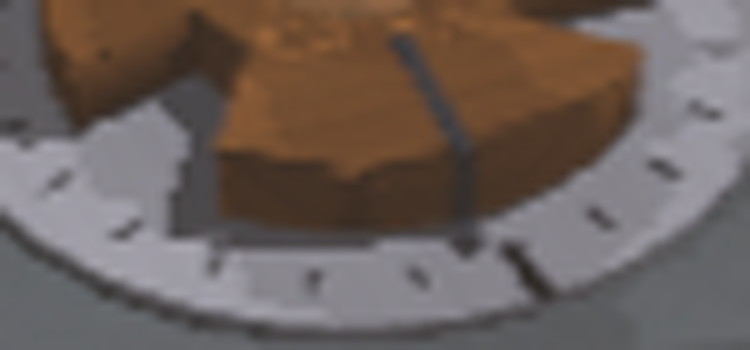

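The foot tip is at crop (468,250), the long line (512,248)-(545,295).

```bash
python3 - <<'E'
from h import *
c=cam('scene');o=np.array([235,185])-.45
for ctr in([.547,-.0125],[.547,-.0145]):
  for p,z in(((402,40),.058),((462,145),.058),((468,245),.026),((512,248),.024),((545,295),.024)):
    q=ray(c,o+np.array(p)/10,z)[0,:2]-ctr;print(p,q.round(4),np.hypot(*q).round(4),np.degrees(np.arctan2(q[1],q[0])).round(1))
E
```

```text
(402, 40) [0.0432 0.0246] 0.0497 29.6
(462, 145) [0.0927 0.0521] 0.1063 29.3
(468, 245) [0.1052 0.0564] 0.1193 28.2
(512, 248) [0.1021 0.0705] 0.1241 34.6
(545, 295) [0.1223 0.0839] 0.1483 34.4
(402, 40) [0.0432 0.0266] 0.0507 31.6
(462, 145) [0.0927 0.0541] 0.1073 30.3
(468, 245) [0.1052 0.0584] 0.1203 29.0
(512, 248) [0.1021 0.0725] 0.1252 35.4
(545, 295) [0.1223 0.0859] 0.1495 35.1
```

Emit:
send_rows(steps=[[0,-0.3,0,0,-0.035],[0,-0.55,0,0,-0.06],[0,-0.8,0,-0.05,-0.09],[0,-0.8,0,-0.05,-0.09],[0,-0.8,0,-0.05,-0.09]])

```text
clock: 10.05
position: [0.4729, -0.0613, 0.0417]
ee_rot: [-0.897, -1.601, 1.601]
force: [0.3, 0.8, -1.0]
width: 0.002
```

```bash
python3 st.py a5; python3 - <<'E'
from h import *
a=imaging.get_image('scene');cv2.imwrite('pics/full5.png',a);cv2.imwrite('pics/b5.png',cv2.resize(a[185:220,235:310],None,fx=10,fy=10,interpolation=2))
E
```

```text
10.05 [ 0.4729 -0.0613  0.0417] [ 0.22  0.47 -0.26  2.11  0.21  0.59  1.93] [ 0.3  0.8 -1. ]
thx 121.48350171116796
r,phi 0.08766103270679028 -147.74333722333387
```

View pics/b5.png

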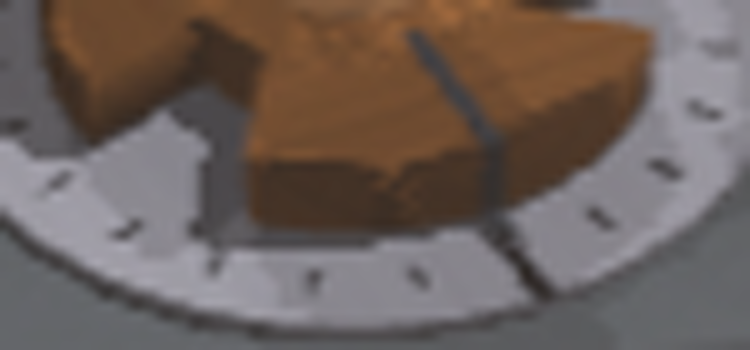

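The foot now meets the long line near (505,242). I retreat straight up and a little back from the side wall, then verify with the wrist camera.

Emit:
send_rows(steps=[[0,0.4,0,0,0],[0,0.5,-2,0,0],[0,0.5,-6,0,0],[0,0.5,-11,0,0],[0,0.5,-16,0,0],[0,0.5,-20,0,0],[0,0.5,-24,0,0],[0,0.5,-24,0,0],[0,0.5,-24,0,0]])

```text
clock: 11.32
position: [0.4697, -0.0567, 0.2812]
ee_rot: [-0.896, -1.601, 1.602]
force: [-0.2, -0.7, -0.1]
width: 0.009
```

```bash
python3 - <<'E'
from h import *
s=arm.observe();print(s['clock'],s['position'],s['force'].round(1))
np.savez('s6.npz',ee_rot=s['ee_rot'],position=s['position'])
cv2.imwrite('pics/w6.png',imaging.get_image('wrist'))
a=imaging.get_image('scene');cv2.imwrite('pics/full6.png',a);cv2.imwrite('pics/b6.png',cv2.resize(a[160:220,220:320],None,fx=8,fy=8,interpolation=2))
c=cam('scene');o=np.array([235,185])-.45
for ctr in([.547,-.0125],[.547,-.0145]):
  for p,z in(((415,35),.058),((492,135),.058)):
    q=ray(c,o+np.array(p)/10,z)[0,:2]-ctr;print(p,q.round(4),np.hypot(*q).round(4),np.degrees(np.arctan2(q[1],q[0])).round(1))
E
```

```text
11.325 [ 0.46966151 -0.05672176  0.28115606] [-0.2 -0.7 -0.1]
(415, 35) [0.0399 0.0285] 0.049 35.5
(492, 135) [0.0862 0.061 ] 0.1056 35.3
(415, 35) [0.0399 0.0305] 0.0502 37.3
(492, 135) [0.0862 0.063 ] 0.1068 36.1
```

View pics/w6.png

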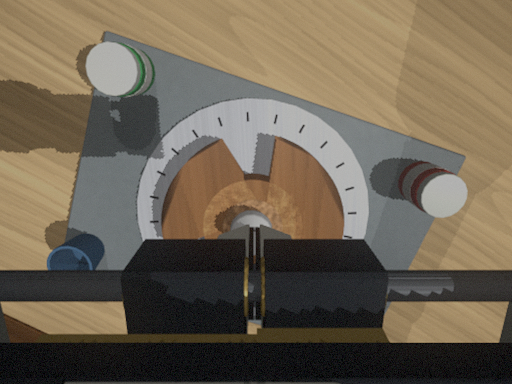

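View pics/b6.png

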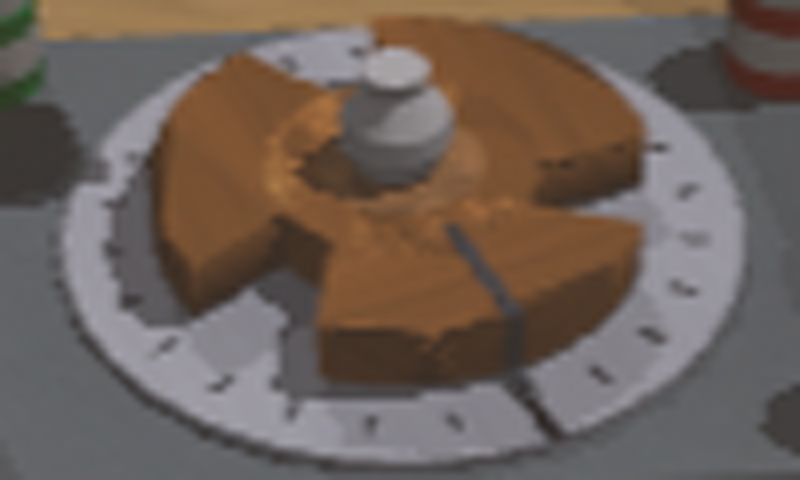

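From the scene view the strip and line both lie at about 35°, and the foot touches the line's inner end. I'll confirm from directly above with the wrist camera by shifting 20 cm toward the pointer at height.

Emit:
send_rows(steps=[[0,0,0,-4,0],[0,0,0,-8,0],[0,0,0,-12,0],[0,0,0,-16,0],[0,0,0,-20,0],[0,0,0,-20,0],[0,0,0,-20,0],[0,0,0,-20,0]])

```text
clock: 12.42
position: [0.6399, 0.0468, 0.2816]
ee_rot: [-0.897, -1.6, 1.602]
force: [-0.0, -0.7, -0.8]
width: 0.005
```

```bash
python3 - <<'E'
from h import *
s=arm.observe();print(s['clock'],s['position'],s['force'].round(1))
np.savez('s7.npz',ee_rot=s['ee_rot'],position=s['position'])
a=imaging.get_image('wrist');cv2.imwrite('pics/w7.png',a)
E
```

```text
12.425 [0.63993931 0.04680053 0.28155172] [-0.  -0.7 -0.8]
```

View pics/w7.png

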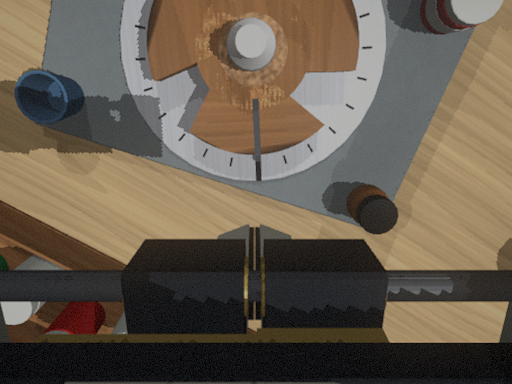

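The pointer strip (256,100)-(258,150) and the long line (258,155)-(259,180) look collinear. I'll measure it.

```bash
python3 - <<'E'
from h import *
c=cam('wrist',dict(np.load('s7.npz')));im=cv2.imread('pics/w7.png')
g=im.max(2).astype(int)
for v in range(100,184,3):
    row=g[v,246:272]; w=np.clip(np.percentile(row,60)*.75-row,0,None); u=246+(w*np.arange(26)).sum()/max(w.sum(),1)
    z=.058 if v<145 else .025
    q=ray(c,[[u,v]],z)[0,:2]-[.547,-.0145]; print(v,round(u,1),np.hypot(*q).round(3),np.degrees(np.arctan2(q[1],q[0])).round(1))
cv2.imwrite('pics/w7z.png',cv2.resize(im[90:190,215:300],None,fx=6,fy=6,interpolation=2))
E
```

```text
100 254.8 0.05 35.5
103 255.3 0.054 35.9
106 255.1 0.057 35.5
109 255.3 0.06 35.4
112 255.2 0.063 35.1
115 255.4 0.066 35.2
118 255.9 0.07 35.4
121 255.9 0.073 35.3
124 256.1 0.076 35.2
127 256.1 0.079 35.1
130 256.4 0.083 35.2
133 256.4 0.086 35.0
136 256.8 0.089 35.2
139 256.9 0.093 35.1
142 257.1 0.096 35.1
145 257.1 0.105 35.0
148 246.0 0.109 27.7
151 246.0 0.112 27.8
154 254.8 0.116 33.3
157 256.5 0.12 34.2
160 257.6 0.123 34.7
163 257.7 0.127 34.7
166 257.9 0.131 34.7
169 257.9 0.135 34.6
172 258.1 0.139 34.6
175 258.2 0.143 34.6
178 258.2 0.146 34.5
181 246.0 0.15 28.6
```

View pics/w7z.png

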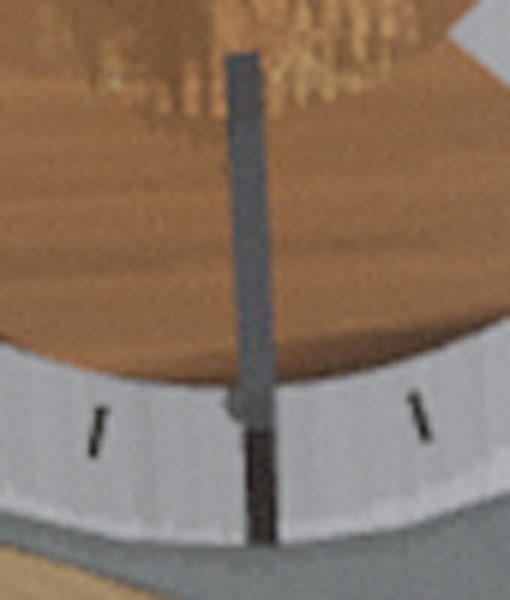

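The pointer is at 35.1° and the line at 34.6°, an error of about 0.5° (1 mm). The vase stands central, the arm is clear, and the other items are in place.

```bash
python3 -c "
from cell import arm
print(arm.sign_off())"
```

```text
the job is handed in; nothing more can be done
None
```

I turned the wheel about 157° anticlockwise with the closed fingertips in notch 2, pushing slowly in five strokes. Then I lifted clear and handed the job in at about 12.5 s.

- **Alignment:** the wrist view from above put the pointer at about 35.1° and the long line at about 34.6°. That is roughly 1 mm at the tip, against the 7 mm allowed.
- **Cross-check:** the scene camera gave a similar result, with the two within about 1°. The cameras' estimates of the axle position differed by up to about 5 mm, but in the zoomed wrist picture the pointer and line are visibly in one line.
- **Vase:** it stands upright at the wheel's middle.
- **Other things:** the two jars, cup and pot on the board look to be where they were. I did not look again at the tub, the third jar, the brush or the can, but the arm stayed well above them.
- **Forces:** readings stayed around 1 N at each check between strokes. The arm was about 0.28 m up and touching nothing at hand-in.

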